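# Walk the butcher block round and home against the tiled ledge

### The job

The heavy butcher block has been left askew on the worktop. Without gripping or lifting it, walk it round with the fingers alone, pushing at one corner and then another, until a long side faces the tiled ledge; have it nearly square before any part of it touches the tiles, then push it home so that this long side lies flat against the ledge, in the gap between the nut jar and the lunch box. Leave the jar, the lunch box and the mug where they stand, and finish with the hand clear.

Things in the scene. Friction and masses are not known exactly. Their poses are not given: they have to be found in the camera images.
- ledge: Fixed low ledge along the back of the worktop, faced with cream tiles: 60 mm high, 120 mm deep, 1500 mm long; small pots stand on its top. Origin: at the foot (worktop height) of the middle of its front face, the face towards the robot. Its x axis points level into the ledge, square to the front face (roughly away from the robot), y runs along the face, z up.
- block_centre (a point): Middle (half-way up, 30 mm above the worktop) of the butcher block: solid maple with a checkered end-grain top and a dark groove round it, 240 mm long (its x axis), 160 mm wide (its y axis), 60 mm high (z up), about 1.6 kg, the same turned end for end; too wide to grip. It stands flat and loose on the marble and slides with a push of roughly 6 to 14 N; pushed near one end of a long side it turns about a point some 50 mm beyond its middle, towards the other end.
- nut_jar: Bystander: brown jar of nuts with a steel lid, 72 mm across, 92 mm high, upright and loose near the ledge on one side of the gap. Origin: centre of its underside.
- lunch_box: Bystander: clear square lunch box with a blue lid, 120 x 120 mm over its clips, 68 mm high, loose, near the ledge on the other side of the gap. Origin: centre of its underside. It and the jar may have changed sides.
- mug: Bystander: blue mug, 80 mm across plus its handle (at its +y side), 85 mm high, loose on the worktop, nearer the robot than the jar and lunch box and to one side of the block. Origin: centre of its underside.

How it is judged:
By the outcome, as a careful person would: the job done as asked, in the order asked, and still so for the second after the job is handed in, with the robot touching nothing.
It also fails if it takes over 64 s, if anything falls off the work surface, if the arm or the gripper's body presses on something with over 40 N, if the wrist force passes 120 N, or if a joint passes its speed limit or range.

### The arm

A 6-joint arm with a two-finger parallel gripper is mounted at the origin on the work surface. World frame = base frame: x ahead of the robot, y to its left, z up, the work surface at z = 0. Lengths are in m, angles in rad, forces in N, time in s.
With the tool pointing down it reaches from about 0.275 to 0.825 m from the base axis. Payload 5.2 kg.
Tool frame: the origin (TCP) lies on the centre line of the jaws, within the pads' length; the fingertips stand 22 mm ahead of it and the grasp point (between the pads) lies 3 mm ahead of it; z points along the fingers, y is the line along which they close (so a half turn about z gives the same grasp; the last joint's range is limited). The gripper opens to 93 mm and grips with 3 to 60 N. Pads are 15 mm wide; open, the fingers measure 128 mm over their backs; the gripper's body (75 mm by 188 mm) begins 65 mm behind the grasp point.
Start: joints at [0.92, 0.259, 1.535, -0, 1.348, -0.203], TCP at [0.238, 0.496, 0.241] pointing down, gripper open.
Joint ranges: [-3.14, 3.14], [-0.91, 2.08], [0.19, 2.58], [-1.22, 4.36], [0.22, 2.71], [-3.12, 3.12]. Speed limits (rad/s): [2.57, 2.57, 3.14, 3.14, 3.14, 3.14].

### API

Orientations are given as a rotation vector (axis times angle).
In Python, from rig import bot gives the robot as it stands. The module is installed in compiled form; this text tells all that it offers.
- The arm moves only by the tool arm_command, never from a script. Its argument "motion" is a list of rows, each a list of 3 entries, a list of its own where there are three numbers: the turn, a rotation vector about the tool's x, y, z in rad, then the shift along the tool's x, y, z in m, then the finger opening in m, from 0 to 0.093. In form: [[[wx, wy, wz], [dx, dy, dz], gripper], ...]. A call has 1 to 10 rows; each row is the pose to reach, as a shift and turn from the pose commanded when the call began, along the tool's axes at that moment; what a row does not reach only later rows make up. A row lasts 1/10 s, in which the tool goes at most 50 mm and 8.59 degrees, less where a joint would pass 70% of its speed; a pose out of reach is approached as far as the arm can. A call with a gripper value outside its range is refused whole. The fingers move at their own pace and stop on an object; the grip force is fixed at half the most. Time passes only in rows, so rows that repeat a pose let the fingers close. It gives the time, the measured TCP pose, the force, the opening and the grip force at its end, in the units of the state.
- bot.read_state(): the state, without advancing time (a new reading comes with each control period).
- bot.camera(name): name is "scene" or "top" or "wrist"; returns a dict with "img" (384x512x3 uint8, blue, green, red), "fx", "fy", "cx", "cy" (pixels), "R" (3x3) and "t" (3): a world point X has camera coordinates R X + t; the wrist camera has in their place "mount" (4x4, takes a point from camera to tool coordinates, whose origin is the TCP and whose axes are the flange's). Camera axes: x right, y down, z forward; pixel columns grow to the right and rows downward; lengths in m; the calibration is good to about 2 mm. The wrist camera is an equidistant fisheye: a pixel r from the principal point sees the ray r / f radians off the axis. A picture is of the moment at which its call begins: read the wrist's pose just before it. There is no depth.
- bot.close_job(): hands the job in; it is judged then, once.
The state is a dict: "time": time; "joints": joint angles; "qvel": joint speeds; "joint_torque": joint torques, N m; "ee_pos": TCP position; "tcp_rot": TCP orientation; "contact_force": force on the tool from outside, world axes, zero at the start; "torque": the same for the moment, N m; "grip_width": finger opening in m; "grip_force": force on a finger pad.
Only numpy, scipy, OpenCV 4.12 (cv2) and the standard library are available. Lean on these libraries where they do the work, as an engineer would, in place of code of your own. Each camera call takes 0.05 s, during which the arm holds its last target. There are 200 camera calls.

## Working session

There is one attempt and no reset: what is moved stays moved. The work goes in short steps, Python scripts to look and compute and a tool call to move; the robot and the scene stay as the last step left them, time stands still between calls to the robot, and variables do not carry over. Pictures are saved under pics/ and viewed, at most 10 in all, crops included, and the job is handed in when it is done.

Besides the shell and the picture viewer there is one more tool, called after "Request:" as a command line: name --argument value ..., lists and objects as JSON in quotes. arm_command: Moves the arm, as the interface text tells. Its arguments: {"type":"object","properties":{"motion":{"type":"array"}},"required":["motion"]}

```bash
mkdir -p pics; python3 - <<'E'
from rig import bot
import cv2,numpy as np
np.set_printoptions(precision=4,suppress=True)
s=bot.read_state();print(s['time'],s['ee_pos'],s['tcp_rot'],s['grip_width'])
for n in['top','scene']:
    c=bot.camera(n);cv2.imwrite(f'pics/{n}0.png',c['img'])
    print(n,c['fx'],c['fy'],c['cx'],c['cy'],c['R'],c['t'])
a=cv2.resize(cv2.imread('pics/top0.png'),(800,600),interpolation=cv2.INTER_CUBIC);cv2.imwrite('pics/t0.png',a)
E
```

```text
0.0 [0.2378 0.4954 0.2398] [-0.6973 -3.0625  0.0027] 0.09318602337499661
top 364.73149845783655 364.73149845783655 257.5817761459186 192.67623378071346 [[ 0.0192 -0.9997 -0.0159]
 [-0.9959 -0.0177 -0.0888]
 [ 0.0885  0.0175 -0.9959]] [0.0347 0.6597 1.0405]
scene 396.07342256607984 396.07342256607984 255.8836136436477 193.05893749337048 [[-0.0337  0.9994 -0.0119]
 [ 0.8397  0.0219 -0.5426]
 [-0.542  -0.0283 -0.8399]] [-0.0209 -0.5154  1.2896]
```

View pics/t0.png

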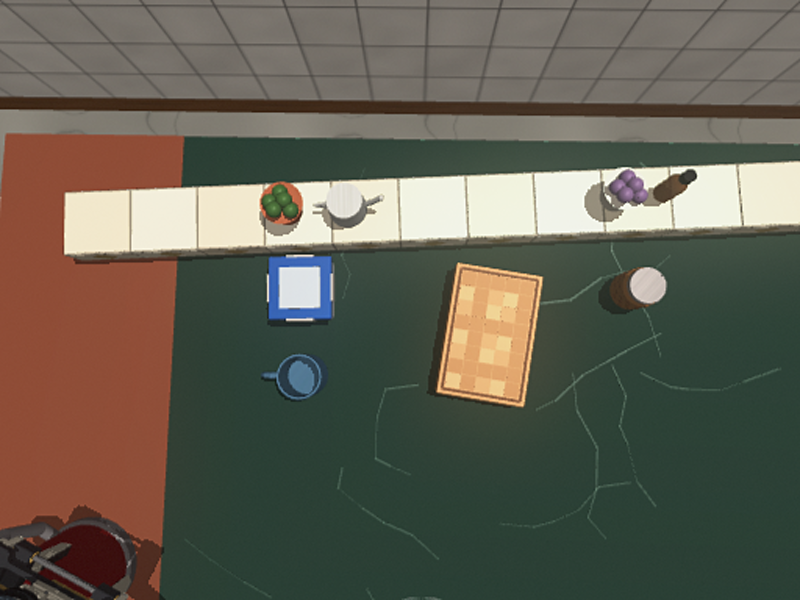

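View pics/scene0.png

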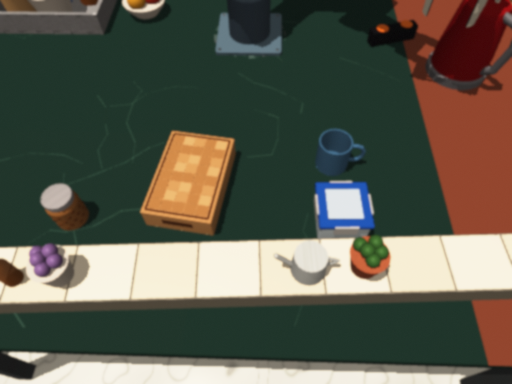

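The top view shows the block (corners about (457,263), (543,276), (524,406), (436,394) in the enlarged picture), the lunch box at (300,288), the mug at (299,377) with its handle to the left, and the jar lid at (648,286). The ledge's front edge runs from about (65,252) to (800,232). The scene view, taken from behind the ledge, agrees.

```bash
cat > h.py <<'E'
import numpy as np,cv2
np.set_printoptions(precision=4,suppress=True)
def pt(c,u,v,z):
    d=np.linalg.solve(c['R'],np.array([(u-c['cx'])/c['fx'],(v-c['cy'])/c['fy'],1])); o=-c['R'].T@c['t']
    return o+d*(z-o[2])/d[2]
def px(c,X):
    p=c['R']@np.asarray(X)+c['t']; return np.array([c['cx']+c['fx']*p[0]/p[2],c['cy']+c['fy']*p[1]/p[2]])
E
python3 - <<'E'
from h import *
from rig import bot
c=bot.camera('top');k=.64; s=bot.camera('scene')
print('cam',-c['R'].T@c['t'],-s['R'].T@s['t'])
P=lambda u,v,z:pt(c,u*k,v*k,z)
b=[P(*q,.06) for q in[(457,263),(543,276),(524,406),(436,394)]]
print(np.array(b),np.mean(b,0)); 
for i in range(4):d=b[(i+1)%4]-b[i];print(np.linalg.norm(d),np.degrees(np.arctan2(d[1],d[0])))
print('box',np.mean([P(*q,.068) for q in[(270,257),(331,256),(332,320),(270,321)]],0))
print('jar',P(648,286,.092),'mug',P(299,377,.085))
print('jar s',pt(s,60,195,.092),'mug s',pt(s,337,139,.085))
print('ledge scene',[pt(s,*q,.06) for q in[(70,243),(200,242),(320,239),(500,236)]])
print('ledge top',[P(*q,.06) for q in[(65,253),(800,231)]],[P(*q,0) for q in[(80,262),(800,240)]])
a=cv2.resize(c['img'][140:280,150:450],(800,373),interpolation=cv2.INTER_CUBIC)
b=cv2.resize(s['img'][160:260,20:380],(800,222),interpolation=cv2.INTER_CUBIC)
cv2.imwrite('pics/crop1.png',np.vstack([a,b]))
E
```

```text
cam [0.5642 0.0281 1.0954] [1.131  0.0687 0.8033]
[[ 0.728  -0.0522  0.06  ]
 [ 0.7066 -0.2091  0.06  ]
 [ 0.4716 -0.1747  0.06  ]
 [ 0.4897 -0.0171  0.06  ]] [ 0.599  -0.1133  0.06  ]
0.15834001205900924 -97.74206057277921
0.23751770279224466 171.65689088566273
0.15857860545198757 83.46945191014383
0.24087258386573 -8.383061561939813
box [0.6754 0.2317 0.068 ]
jar [ 0.6876 -0.3858  0.092 ] mug [0.5162 0.2259 0.085 ]
jar s [ 0.6879 -0.3755  0.092 ] mug s [0.5107 0.2307 0.085 ]
ledge scene [array([ 0.785 , -0.3386,  0.06  ]), array([ 0.7751, -0.0682,  0.06  ]), array([0.7613, 0.1804, 0.06  ]), array([0.7441, 0.5526, 0.06  ])]
ledge top [array([0.7346, 0.6743, 0.06  ]), array([ 0.7974, -0.6762,  0.06  ])] [array([0.7271, 0.6808, 0.    ]), array([ 0.7933, -0.7163,  0.    ])]
```

View pics/crop1.png

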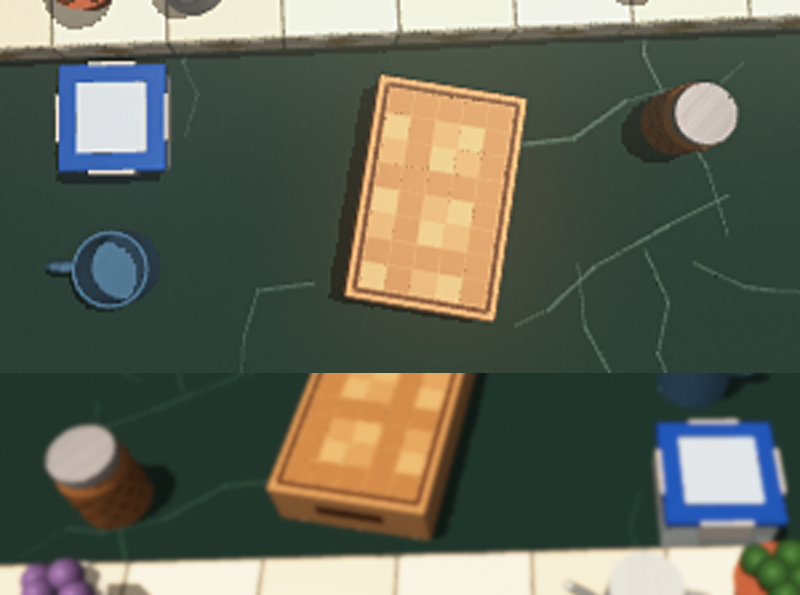

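```bash
cat >> h.py <<'E'
from scipy.spatial.transform import Rotation as Ro
A=np.radians(2.66); M=np.array([[np.cos(A),np.sin(A),0],[-np.sin(A),np.cos(A),0],[0,0,1]]) # world->ledge-aligned
def go(s,X,Y,Z):
    "shift in tool axes and turn to reach ledge-aligned target, tool y along ledge"
    R=Ro.from_rotvec(s['tcp_rot']); Rt=Ro.from_matrix(M.T@np.array([[-1,0,0],[0,1,0],[0,0,-1.]]))
    return (R.inv()*Rt).as_rotvec(),R.inv().apply(M.T@[X,Y,Z]-s['ee_pos'])
def tcp(s): return M@s['ee_pos']
def block(c):
    h=cv2.cvtColor(c['img'],cv2.COLOR_BGR2HSV); m=cv2.inRange(h,(5,70,130),(25,220,255))
    m[:, :115]=0
    m=cv2.morphologyEx(m,cv2.MORPH_CLOSE,np.ones((5,5)))
    k=max(cv2.findContours(m,0,2)[0],key=cv2.contourArea)[:,0]
    P=np.array([(M@pt(c,u,v,.06))[:2] for u,v in k],np.float32)
    (x,y),(w,hh),a=cv2.minAreaRect(P); 
    if w<hh: a+=90;w,hh=hh,w
    return np.array([x,y]),(w,hh),(a+180+45)%180-45-180*(((a+180+45)%180-45)>45)
E
python3 - <<'E'
from h import *
from rig import bot
s=bot.read_state();print(go(s,.708,-.03,.24)); print(block(bot.camera('top')),tcp(s))
E
```

```text
(array([-0.001 , -0.0005, -0.4943]), array([-0.6376, -0.2403,  0.0003]))
(array([ 0.5947, -0.14  ]), (0.23908481001853943, 0.1587328463792801), -11.059333801269531) [0.2607 0.484  0.2401]
```

Request:
arm_command --motion '[[[0,0,-0.124],[-0.047,-0.0177,0],0],[[0,0,-0.248],[-0.094,-0.0354,0],0],[[0,0,-0.371],[-0.14,-0.053,0],0],[[0,0,-0.4943],[-0.187,-0.07,0],0],[[0,0,-0.4943],[-0.638,-0.24,0],0],[[0,0,-0.4943],[-0.638,-0.24,0],0],[[0,0,-0.4943],[-0.638,-0.24,0],0],[[0,0,-0.4943],[-0.638,-0.24,0],0],[[0,0,-0.4943],[-0.638,-0.24,0],0],[[0,0,-0.4943],[-0.638,-0.24,0],0]]'

```text
time: 1.25
ee_pos: [0.5842, 0.1335, 0.2406]
tcp_rot: [-0.073, 3.141, 0.0]
contact_force: [0.9, 0.4, 0.7]
grip_width: 0.0178
grip_force: 0.0
```

```bash
python3 - <<'E'
from h import *
from rig import bot
s=bot.read_state();print(s['time'],tcp(s),s['joints'],go(s,.708,-.03,.24))
E
```

```text
1.25 [0.5898 0.1063 0.2406] [ 0.0387  0.3472  1.4117  0.0001  1.3827 -1.5784] (array([ 0.0001,  0.    , -0.0002]), array([-0.1182, -0.1362,  0.0006]))
```

Request:
arm_command --motion '[[[0,0,0],[-0.115,-0.13,0],0],[[0,0,0],[-0.115,-0.13,0],0],[[0,0,0],[-0.115,-0.13,0],0],[[0,0,0],[-0.115,-0.13,0],0],[[0,0,0],[-0.115,-0.13,0],0],[[0,0,0],[-0.115,-0.13,0],0]]'

```text
time: 1.85
ee_pos: [0.7038, 0.0106, 0.2397]
tcp_rot: [0.071, -3.139, -0.001]
contact_force: [0.9, 0.7, 0.5]
grip_width: 0.0003
grip_force: 0.0
```

```bash
python3 - <<'E'
from h import *
from rig import bot
s=bot.read_state();print(s['time'],tcp(s),s['grip_width'],go(s,.708,-.03,.045))
E
```

```text
1.85 [ 0.7035 -0.0221  0.2397] 0.00032898465926171406 (array([ 0.0008, -0.0016, -0.0009]), array([-0.0048, -0.0081,  0.1947]))
```

Request:
arm_command --motion '[[[0,0,0],[-0.004,0,0.05],0],[[0,0,0],[-0.004,0,0.1],0],[[0,0,0],[-0.004,0,0.15],0],[[0,0,0],[-0.004,0,0.18],0],[[0,0,0],[-0.004,0,0.195],0],[[0,0,0],[-0.004,0,0.195],0],[[0,0,0],[-0.004,0,0.195],0]]'

```text
time: 2.55
ee_pos: [0.709, 0.0116, 0.0477]
tcp_rot: [-0.074, 3.138, -0.001]
contact_force: [-0.3, -0.3, 1.0]
grip_width: 0.0005
grip_force: 0.0
```

Request:
arm_command --motion '[[[0,0,0],[-0.002,-0.015,0],0],[[0,0,0],[-0.004,-0.026,0],0],[[0,0,0],[-0.006,-0.035,0],0],[[0,0,0],[-0.008,-0.043,0],0],[[0,0,0],[-0.009,-0.051,0],0],[[0,0,0],[-0.01,-0.059,0],0],[[0,0,0],[-0.01,-0.067,0],0],[[0,0,0],[-0.01,-0.075,0],0],[[0,0,0],[-0.01,-0.083,0],0],[[0,0,0],[-0.01,-0.09,0],0]]'

```text
time: 3.55
ee_pos: [0.7238, -0.0774, 0.0467]
tcp_rot: [-0.073, 3.137, 0.004]
contact_force: [3.2, 6.4, 2.6]
grip_width: 0.0003
grip_force: 3.8
```

```bash
python3 - <<'E'
from h import *
from rig import bot
s=bot.read_state();print(s['time'],tcp(s),s['contact_force'])
c=bot.camera('scene');print(block(c));cv2.imwrite('pics/s2.png',c['img'])
E
```

```text
3.55 [ 0.7195 -0.111   0.0467] [3.1662 6.4471 2.6083]
(array([0.3465, 0.5898]), (0.8519196510314941, 0.2899051606655121), -2.8232955932617188)
```

View pics/s2.png

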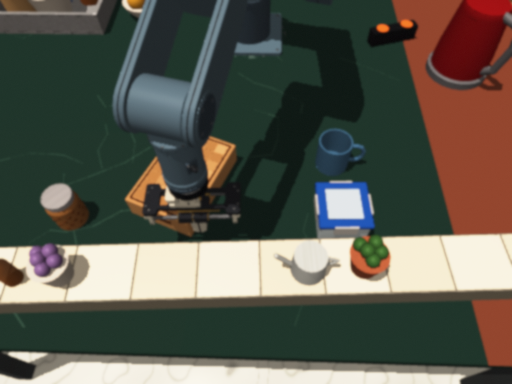

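The block is turning clockwise as planned (about 15–20°), with jar, box and mug untouched. I'll continue this push.

Request:
arm_command --motion '[[[0,0,0],[0.001,-0.008,0],0],[[0,0,0],[0.002,-0.016,0],0],[[0,0,0],[0.004,-0.024,0],0],[[0,0,0],[0.006,-0.032,0],0],[[0,0,0],[0.008,-0.04,0],0],[[0,0,0],[0.01,-0.048,0],0],[[0,0,0],[0.012,-0.056,0],0],[[0,0,0],[0.014,-0.064,0],0],[[0,0,0],[0.016,-0.07,0],0],[[0,0,0],[0.016,-0.07,0],0]]'

```text
time: 4.6
ee_pos: [0.7109, -0.1497, 0.0467]
tcp_rot: [-0.071, 3.137, 0.0]
contact_force: [3.3, 2.9, 1.2]
grip_width: 0.0
grip_force: 1.9
```

Request:
arm_command --motion '[[[0,0,0],[-0.004,0.03,0],0],[[0,0,0],[-0.004,0.04,-0.05],0],[[0,0,0],[-0.004,0.04,-0.1],0],[[0,0,0],[0.04,0.04,-0.12],0],[[0,0,0],[0.09,0.04,-0.12],0],[[0,0,0],[0.14,0.04,-0.12],0],[[0,0,0],[0.19,0.04,-0.12],0],[[0,0,0],[0.24,0.02,-0.12],0],[[0,0,0],[0.29,0.0,-0.12],0],[[0,0,0],[0.33,-0.02,-0.12],0]]'

```text
time: 5.6
ee_pos: [0.3807, -0.1835, 0.1658]
tcp_rot: [0.075, -3.14, 0.001]
contact_force: [0.2, -1.1, 0.6]
grip_width: 0.0008
grip_force: 0.0
```

```bash
python3 - <<'E'
from h import *
from rig import bot
s=bot.read_state();print(s['time'],tcp(s),s['contact_force'])
for n in['top','scene']:
    c=bot.camera(n);print(block(c));cv2.imwrite(f'pics/{n}3.png',c['img'])
E
```

```text
5.6 [ 0.3717 -0.201   0.1658] [ 0.1878 -1.1164  0.642 ]
(array([ 0.5685, -0.1824]), (0.23816652595996857, 0.15793520212173462), -46.836551666259766)
(array([0.3464, 0.5891]), (0.8518170714378357, 0.2886750102043152), -2.8127975463867188)
```

View pics/top3.png

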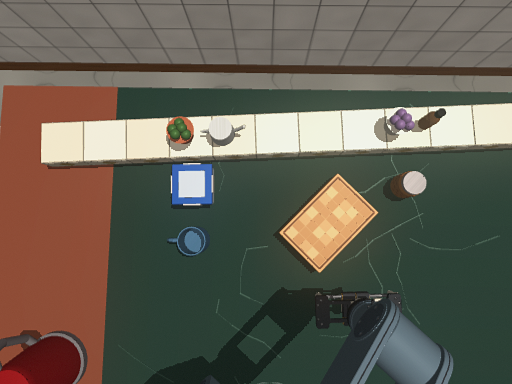

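The top view shows the block at about (328,223), turned −47° relative to the ledge, with the bystanders where they were. Next I push the near end.

Request:
arm_command --motion '[[[0,0,0],[-0.043,0.004,0],0],[[0,0,0],[-0.043,0.004,0.05],0],[[0,0,0],[-0.043,0.004,0.1],0],[[0,0,0],[-0.043,0.004,0.12],0],[[0,0,0],[-0.043,0.004,0.12],0],[[0,0,0],[-0.043,0.004,0.12],0]]'

```text
time: 6.3
ee_pos: [0.4261, -0.1775, 0.046]
tcp_rot: [0.073, -3.14, -0.0]
contact_force: [0.4, 0.6, -0.0]
grip_width: 0.0006
grip_force: 0.0
```

Request:
arm_command --motion '[[[0,0,0],[-0.009,0.009,0],0],[[0,0,0],[-0.016,0.016,0],0],[[0,0,0],[-0.02,0.025,0],0],[[0,0,0],[-0.024,0.033,0],0],[[0,0,0],[-0.028,0.041,0],0],[[0,0,0],[-0.031,0.049,0],0],[[0,0,0],[-0.034,0.056,0],0],[[0,0,0],[-0.037,0.063,0],0],[[0,0,0],[-0.041,0.07,0],0],[[0,0,0],[-0.045,0.077,0],0]]'

```text
time: 7.3
ee_pos: [0.468, -0.0987, 0.0472]
tcp_rot: [-0.075, 3.139, -0.005]
contact_force: [-4.4, -5.6, 4.3]
grip_width: 0.0005
grip_force: 2.9
```

```bash
python3 - <<'E'
from h import *
from rig import bot
s=bot.read_state();print(s['time'],tcp(s),s['contact_force'])
c=bot.camera('top');print(block(c));cv2.imwrite(f'pics/t4.png',c['img'])
E
```

```text
7.3 [ 0.4629 -0.1203  0.0472] [-4.3856 -5.5673  4.2831]
(array([ 0.5837, -0.1634]), (0.23888792097568512, 0.1592363715171814), -67.17107391357422)
```

Request:
arm_command --motion '[[[0,0,0],[-0.005,0.006,0],0],[[0,0,0],[-0.01,0.012,0],0],[[0,0,0],[-0.015,0.018,0],0],[[0,0,0],[-0.021,0.024,0],0],[[0,0,0],[-0.027,0.03,0],0],[[0,0,0],[-0.033,0.035,0],0],[[0,0,0],[-0.039,0.04,0],0],[[0,0,0],[-0.045,0.044,0],0],[[0,0,0],[-0.045,0.044,0],0]]'

```text
time: 8.25
ee_pos: [0.5094, -0.0511, 0.0463]
tcp_rot: [0.075, -3.139, -0.0]
contact_force: [-4.5, -0.4, 3.6]
grip_width: 0.0001
grip_force: 2.0
```

```bash
python3 - <<'E'
from h import *
from rig import bot
s=bot.read_state();print(s['time'],tcp(s),s['contact_force'])
c=bot.camera('top');print(block(c));cv2.imwrite(f'pics/t5.png',c['img'])
E
```

```text
8.25 [ 0.5064 -0.0746  0.0463] [-4.4767 -0.3799  3.5879]
(array([ 0.6019, -0.152 ]), (0.23893524706363678, 0.15930062532424927), -86.52390098571777)
```

Request:
arm_command --motion '[[[0,0,0],[-0.004,0,0],0],[[0,0,0],[-0.008,0,0],0],[[0,0,0],[-0.008,0,0],0],[[0,0,0],[0.03,0,0],0],[[0,0,0],[0.06,-0.03,0],0.093],[[0,0,0],[0.06,-0.07,0],0.093],[[0,0,0],[0.06,-0.076,0],0.093],[[0,0,0],[0.06,-0.076,0],0.093],[[0,0,0],[0.06,-0.076,0],0.093],[[0,0,0],[0.06,-0.076,0],0.093]]'

```text
time: 9.3
ee_pos: [0.4536, -0.1298, 0.0456]
tcp_rot: [0.075, -3.141, -0.001]
contact_force: [-1.0, -0.7, -0.3]
grip_width: 0.0439
grip_force: 0.0
```

```bash
python3 - <<'E'
from h import *
from rig import bot
s=bot.read_state();print(s['time'],tcp(s),s['contact_force'],s['grip_width'])
c=bot.camera('top');print(block(c));i=c['img']
c2=bot.camera('scene')['img']
cv2.imwrite('pics/t6.png',np.vstack([cv2.resize(i[90:290,100:470],(800,432),interpolation=2),cv2.resize(c2[100:260,20:400],(400,168))[:, :].repeat(1,0) if 0 else cv2.resize(c2[180:252,20:460],(800,131))]))
E
```

```text
9.3 [ 0.4471 -0.1507  0.0456] [-0.9977 -0.6734 -0.2998] 0.04386876103108305
(array([ 0.6049, -0.1528]), (0.23890969157218933, 0.1592945158481598), -88.13528430461884)
```

View pics/t6.png

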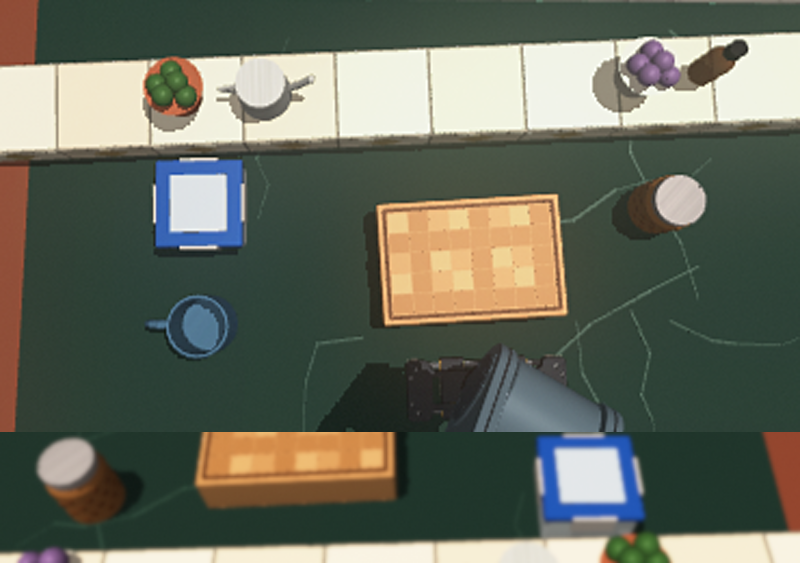

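The block is about 2° from square and 80 mm short of the tiles, and the bystanders are undisturbed. I'll push it straight with the fingers open; the two contacts will square it.

Request:
arm_command --motion '[[[0,0,0],[-0.03,0,0],0.093],[[0,0,0],[-0.05,0,0],0.093],[[0,0,0],[-0.06,0,0],0.093],[[0,0,0],[-0.066,0,0],0.093],[[0,0,0],[-0.072,0,0],0.093],[[0,0,0],[-0.079,0,0],0.093],[[0,0,0],[-0.086,0,0],0.093],[[0,0,0],[-0.094,0,0],0.093],[[0,0,0],[-0.102,0,0],0.093],[[0,0,0],[-0.11,0,0],0.093]]'

```text
time: 10.4
ee_pos: [0.5574, -0.1246, 0.0447]
tcp_rot: [0.074, -3.128, -0.005]
contact_force: [-15.4, 0.1, 9.2]
grip_width: 0.093
grip_force: 7.8
```

```bash
python3 - <<'E'
from h import *
from rig import bot
s=bot.read_state();print(s['time'],tcp(s),s['contact_force'],s['grip_width'])
c=bot.camera('top');print(block(c))
# ledge front edges: per-column sub-pixel search
i=cv2.cvtColor(c['img'],cv2.COLOR_BGR2GRAY).astype(float)
e=[]
for u in list(range(75,160,4))+list(range(220,400,4)):
    v0=px(c,np.linalg.inv(M)@[.7675,0,0])[1]
    col=i[110:190,u]; k=np.where(col>170)[0].max(); e.append((u,110+k+.5))
e=np.array(e);P=np.array([(M@pt(c,u,v,.06)) for u,v in e]);f=np.polyfit(P[:,1],P[:,0],1)
r=abs(P[:,0]-np.polyval(f,P[:,1]))<.004;f=np.polyfit(P[r,1],P[r,0],1);print(np.degrees(np.arctan(f[0])),np.polyval(f,-.15),r.mean())
E
```

```text
10.4 [ 0.551  -0.1503  0.0447] [-15.3721   0.0596   9.1789] 0.0930191650618825
(array([ 0.6423, -0.1512]), (0.2387675940990448, 0.15674221515655518), -89.89193435013294)Traceback (most recent call last):
  File "<stdin>", line 10, in <module>
    return umr_maximum(a, axis, None, out, keepdims, initial, where)
ValueError: zero-size array to reduction operation maximum which has no identity
```

Request:
arm_command --motion '[[[0,0,0],[-0.006,0,0],0.093],[[0,0,0],[-0.011,0,0],0.093],[[0,0,0],[-0.016,0,0],0.093],[[0,0,0],[-0.021,0,0],0.093],[[0,0,0],[-0.025,0,0],0.093],[[0,0,0],[-0.029,0,0],0.093],[[0,0,0],[-0.032,0,0],0.093],[[0,0,0],[-0.035,0,0],0.093]]'

```text
time: 11.25
ee_pos: [0.5923, -0.1232, 0.0447]
tcp_rot: [0.074, -3.129, -0.004]
contact_force: [-15.0, -0.6, 8.8]
grip_width: 0.0933
grip_force: 7.6
```

```bash
python3 - <<'E'
from h import *
from rig import bot
s=bot.read_state();print(s['time'],tcp(s),s['contact_force'],s['torque'])
c=bot.camera('top');print(block(c));cv2.imwrite('pics/t8.png',cv2.resize(c['img'][110:260,200:420],(800,545),interpolation=2))
E
```

```text
11.25 [ 0.586  -0.1506  0.0447] [-15.0197  -0.6371   8.7688] [-0.0928  2.1854  0.0351]
(array([ 0.6767, -0.1514]), (0.23886555433273315, 0.1577572226524353), -89.91400741785765)
```

View pics/t8.png

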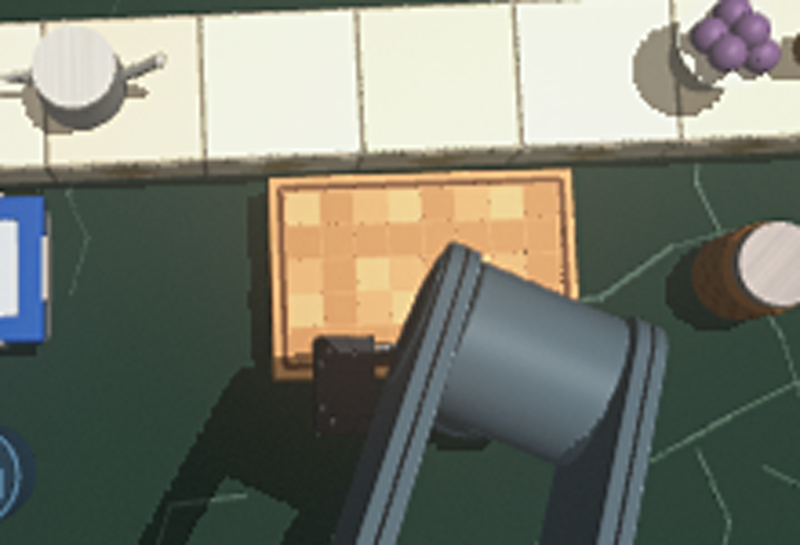

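The block lies parallel to the ledge: left end at row 179 against the tile edge at 163, right end at 170 against 153. About 12 mm remains.

Request:
arm_command --motion '[[[0,0,0],[-0.002,0,0],0.093],[[0,0,0],[-0.004,0,0],0.093],[[0,0,0],[-0.006,0,0],0.093],[[0,0,0],[-0.008,0,0],0.093],[[0,0,0],[-0.009,0,0],0.093],[[0,0,0],[-0.01,0,0],0.093]]'

```text
time: 11.9
ee_pos: [0.6023, -0.1228, 0.0447]
tcp_rot: [0.074, -3.129, -0.004]
contact_force: [-15.3, -1.1, 9.2]
grip_width: 0.093
grip_force: 7.5
```

Request:
arm_command --motion '[[[0,0,0],[-0.001,0,0],0.093],[[0,0,0],[-0.002,0,0],0.093]]'

```text
time: 12.1
ee_pos: [0.6042, -0.1227, 0.0446]
tcp_rot: [0.074, -3.129, -0.004]
contact_force: [-14.5, -1.0, 9.0]
grip_width: 0.0931
grip_force: 7.5
```

Request:
arm_command --motion '[[[0,0,0],[-0.001,0,0],0.093],[[0,0,0],[-0.002,0,0],0.093]]'

```text
time: 12.3
ee_pos: [0.6062, -0.1227, 0.0447]
tcp_rot: [0.074, -3.129, -0.004]
contact_force: [-16.3, -1.4, 9.2]
grip_width: 0.0927
grip_force: 9.0
```

Request:
arm_command --motion '[[[0,0,0],[-0.001,0,0],0.093],[[0,0,0],[-0.002,0,0],0.093]]'

```text
time: 12.5
ee_pos: [0.6062, -0.1227, 0.0447]
tcp_rot: [0.074, -3.124, -0.004]
contact_force: [-22.6, -3.1, 16.2]
grip_width: 0.093
grip_force: 12.1
```

Request:
arm_command --motion '[[[0,0,0],[-0.0015,0,0],0.093],[[0,0,0],[-0.0015,0,0],0.093]]'

```text
time: 12.7
ee_pos: [0.6062, -0.1227, 0.0447]
tcp_rot: [0.074, -3.121, -0.004]
contact_force: [-26.4, -1.5, 17.1]
grip_width: 0.0933
grip_force: 13.4
```

```bash
python3 - <<'E'
from h import *
from rig import bot
s=bot.read_state();print(s['time'],tcp(s),s['contact_force'],s['torque'])
print(block(bot.camera('top')))
E
```

```text
12.7 [ 0.5999 -0.1507  0.0447] [-26.3607  -1.504   17.0896] [-0.6377  3.8669 -0.1452]
(array([ 0.691 , -0.1515]), (0.2388533055782318, 0.15784871578216553), -89.80817694962025)
```

Seated: the hand no longer advances and the force is rising. I'll back off and lift clear.

Request:
arm_command --motion '[[[0,0,0],[0.01,0,0],0.093],[[0,0,0],[0.04,0,0],0.093],[[0,0,0],[0.08,0,0],0.093],[[0,0,0],[0.12,0,-0.04],0.093],[[0,0,0],[0.16,0,-0.09],0.093],[[0,0,0],[0.2,0,-0.13],0.093],[[0,0,0],[0.22,0,-0.15],0.093],[[0,0,0],[0.22,0,-0.15],0.093],[[0,0,0],[0.22,0,-0.15],0.093]]'

```text
time: 13.65
ee_pos: [0.3959, -0.1338, 0.1967]
tcp_rot: [-0.071, 3.138, -0.003]
contact_force: [0.1, 0.5, -0.4]
grip_width: 0.0932
grip_force: 0.0
```

```bash
python3 - <<'E'
from h import *
from rig import bot
s=bot.read_state();print(s['time'],tcp(s),s['contact_force'])
c=bot.camera('top');print(block(c))
d=bot.camera('scene')['img']
cv2.imwrite('pics/t9.png',np.vstack([cv2.resize(c['img'][120:240,150:440],(800,331),interpolation=2),cv2.resize(d[150:260,20:400],(800,232),interpolation=2)]))
E
```

```text
13.65 [ 0.3892 -0.1521  0.1967] [ 0.1494  0.4888 -0.3845]
(array([ 0.6899, -0.1515]), (0.23886719346046448, 0.1600285768508911), -89.91368072479963)
```

View pics/t9.png

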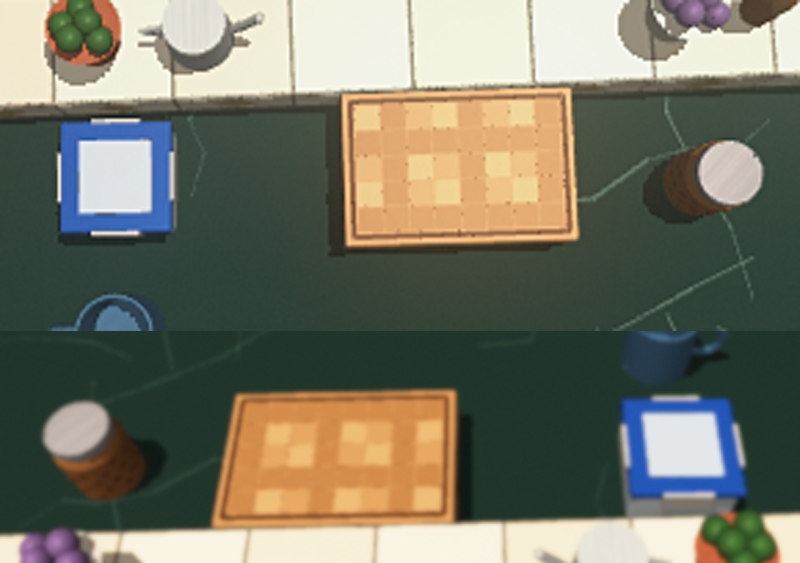

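```bash
python3 - <<'E'
from h import *
from rig import bot
c=bot.camera('top')['img'];d=bot.camera('scene')['img']
z=lambda a:cv2.resize(a,(800,280),interpolation=cv2.INTER_NEAREST)
a=np.hstack([c[145:165,262:292],c[142:162,342:372]]);b=np.hstack([d[233:253,112:142],d[233:253,212:242]])
cv2.imwrite('pics/t10.png',np.vstack([z(a),z(b)]))
E
```

```text
(no output)
```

View pics/t10.png

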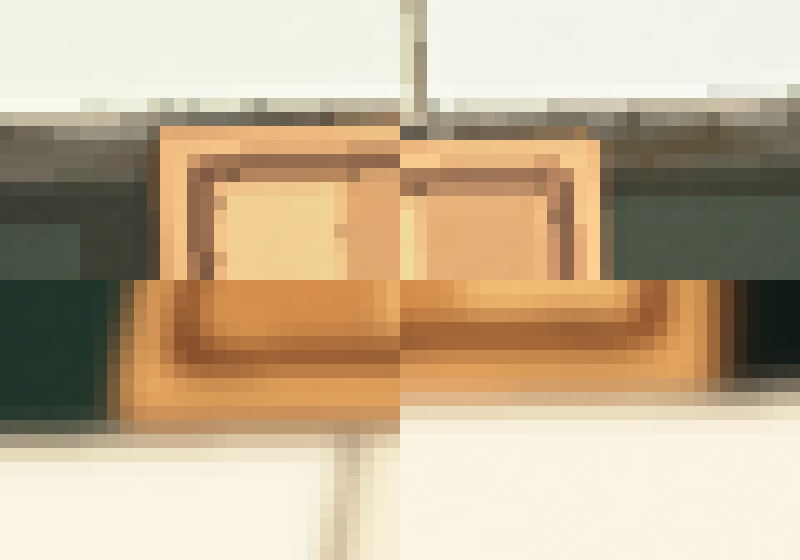

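The gap is nearly even, but the jar end looks up to about 1 px (2 mm) wider. I'll give that end one gentle extra push.

Request:
arm_command --motion '[[[0,0,0],[-0.04,-0.02,0.04],0.093],[[0,0,0],[-0.08,-0.045,0.08],0.093],[[0,0,0],[-0.12,-0.053,0.11],0.093],[[0,0,0],[-0.15,-0.053,0.14],0.093],[[0,0,0],[-0.17,-0.053,0.15],0.093],[[0,0,0],[-0.19,-0.053,0.15],0.093],[[0,0,0],[-0.2,-0.053,0.15],0.093],[[0,0,0],[-0.206,-0.053,0.15],0.093],[[0,0,0],[-0.21,-0.053,0.15],0.093]]'

```text
time: 14.75
ee_pos: [0.6083, -0.1765, 0.0453]
tcp_rot: [0.074, -3.14, -0.0]
contact_force: [-0.3, -0.4, 0.2]
grip_width: 0.0932
grip_force: 0.0
```

Request:
arm_command --motion '[[[0,0,0],[-0.0015,0,0],0.093],[[0,0,0],[-0.003,0,0],0.093]]'

```text
time: 14.95
ee_pos: [0.6089, -0.1765, 0.0456]
tcp_rot: [0.074, -3.136, -0.001]
contact_force: [-9.8, -1.1, 2.6]
grip_width: 0.0932
grip_force: 4.6
```

Request:
arm_command --motion '[[[0,0,0],[-0.0015,0,0],0.093],[[0,0,0],[-0.003,0,0],0.093]]'

```text
time: 15.15
ee_pos: [0.609, -0.1766, 0.0456]
tcp_rot: [0.074, -3.131, -0.002]
contact_force: [-16.5, -3.3, 8.1]
grip_width: 0.0927
grip_force: 9.1
```

Request:
arm_command --motion '[[[0,0,0],[-0.0015,0,0],0.093],[[0,0,0],[-0.002,0,0],0.093]]'

```text
time: 15.35
ee_pos: [0.6092, -0.1767, 0.0455]
tcp_rot: [0.075, -3.127, -0.002]
contact_force: [-21.4, -4.1, 10.5]
grip_width: 0.0931
grip_force: 11.1
```

The jar end is solid against the ledge too: 21 N with no movement. I'll withdraw.

Request:
arm_command --motion '[[[0,0,0],[0.01,0,0],0.093],[[0,0,0],[0.04,0,0],0.093],[[0,0,0],[0.08,0,0],0.093],[[0,0,0],[0.12,0,-0.04],0.093],[[0,0,0],[0.16,0.02,-0.09],0.093],[[0,0,0],[0.2,0.04,-0.13],0.093],[[0,0,0],[0.22,0.05,-0.15],0.093],[[0,0,0],[0.22,0.05,-0.15],0.093],[[0,0,0],[0.22,0.05,-0.15],0.093],[[0,0,0],[0.22,0.05,-0.15],0.093]]'

```text
time: 16.35
ee_pos: [0.3948, -0.1372, 0.1955]
tcp_rot: [-0.072, 3.139, -0.001]
contact_force: [0.0, 0.3, -0.8]
grip_width: 0.0932
grip_force: 0.0
```

```bash
python3 - <<'E'
from h import *
from rig import bot
s=bot.read_state();print(s['time'],tcp(s),s['contact_force'])
print(block(bot.camera('top')))
print(bot.close_job())
E
```

```text
16.35 [ 0.3881 -0.1553  0.1955] [ 0.0337  0.2826 -0.7997]
(array([ 0.6901, -0.1515]), (0.2387540638446808, 0.16008713841438293), -89.80841261148453)
the job is handed in; nothing more can be done
None
```

The job is handed in at 16.4 s: the block was pushed round to square, then its long side pushed home against the ledge between jar and lunch box (within about 0.2° by camera); the bystanders look unmoved and the hand is clear.

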